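# Put the tote conveyor into reverse at the packing bench

## Task

The tote conveyor has to run backwards: work its shift lever, the one with the blue collar and blue cap. Lift the blue lockout collar up the lever and, keeping it up, push the lever away from the robot past the red stop to the far end of its slot, then let go so that the collar drops fully down behind the stop. Leave the other lever, with the yellow collar, as it is.

Things in the scene. Friction and masses are not known exactly. Their poses are not given: they have to be found in the camera images.
- blue_grip (a point): Grip point on the shaft axis of the blue collar, 8 mm below its top; moves with it. z: up along the shaft; y: the hinge axis, level; x: the way the lever is pushed. Collar: blue cylinder, 40 mm diameter, 32 high, over a dark crossbar 18 x 38 x 14. Blue cap on the rod (28 mm diameter), its top 43 mm above this point with collar down. Pinch the collar across y, a finger either side of the cap.
- blue_lever (a joint): Blue lever, 12 mm rod, rad: 0 leans 0.42 to the robot, 0.42 upright, 0.84 far end. Starts at 0 to 0.12, stays where left, needs about 3 N. Collar down, the stop blocks it at 0.16, or keeps it above 0.68 once past. Hinge 20 mm above the bench, 88 mm (plus collar lift) from the grip point along -z. Grey fixed console 210 x 90 x 55 mm, blue strip at its near end.
- blue_collar (a joint): Height of the blue collar up the shaft, m: 0 down (sprung), 0.021 top end stop; about 4.5 N lifts it. Raised 0.016 or more, its crossbar clears the red stop: two lugs beside the slot at its middle, 42 mm wide over both, top 83 mm above the bench, the rod passes between. Let go past the stop, the collar drops by itself.
- yellow_grip (a point): The same point on the other lever (carton conveyor), of equal build but with yellow collar, cap and strip; a bystander, not to be moved. The consoles stand side by side, one left and one right, either way round, each turned up to 0.35 rad from facing straight ahead.

How it is judged:
By the outcome, as a careful person would: the job done as asked, in the order asked, and still so for the second after the job is handed in, with the robot touching nothing.
It also fails if it takes over 32 s, if anything falls off the work surface, if the arm or the gripper's body presses on something with over 40 N, if the wrist force passes 120 N, or if a joint passes its speed limit or range.

## Robot

A 7-joint arm with a two-finger parallel gripper is mounted at the origin on the work surface. World frame = base frame: x ahead of the robot, y to its left, z up, the work surface at z = 0. Lengths are in m, angles in degrees, forces in N, time in s.
With the tool pointing down it reaches from about 0.425 to 0.875 m from the base axis. Payload 4.7 kg.
Tool frame: the origin (TCP) lies midway between the tips of the shut fingers; the grasp point (between the pads) lies 19 mm behind it (env.grip_point_offset is the distance from the TCP to the grasp point, in m); z points along the fingers, y is the line along which they close (so a half turn about z gives the same grasp; the last joint's range is limited). The gripper opens to 87 mm and grips with 3 to 60 N. Pads are 19 mm wide; open, the fingers measure 117 mm over their backs; the gripper's body (75 mm by 190 mm) begins 51 mm behind the grasp point.
Start: joints at [-69.781, 18.392, -4.016, 83.108, 1.295, 78.541, -3.26], TCP at [0.216, 0.613, 0.223] pointing down, gripper open.
Joint ranges: [-163.93, 163.93], [-17.29, 119.83], [-79.2, 71.16], [3.27, 140.29], [-89.18, 269.18], [5.43, 117.66], [-154.24, 154.24]. Speed limits (degrees/s): [147.25, 147.25, 180, 180, 180, 180, 180].

## Interface

Orientations are given as [roll, pitch, yaw] about the fixed x, y, z axes, in that order (R = Rz(yaw) Ry(pitch) Rx(roll)).
In Python, from cell import env gives the robot as it stands.
- The arm moves only by the shell command python3 -m jog 'ROWS' [FORCE]. ROWS is JSON, a list of rows, each a list of 7 numbers: the shift along the tool's x, y, z in m, then the turn, a rotation vector about the tool's x, y, z in rad, then the finger opening in m, from 0 to 0.087. A call has 1 to 12 rows; each row shifts and turns the commanded pose from where the row before left it, along the tool's axes as they then stand; what a row does not reach is not made up. A row lasts 1/12 s, in which the tool goes at most 41.7 mm and 7.16 degrees, less where a joint would pass 70% of its speed; a pose out of reach is approached as far as the arm can. A call is refused whole if a number of a shift passes 0.0417 or a number of a turn 0.125, either way. A call with a gripper value outside its range is refused whole. The fingers move at their own pace and stop on an object; FORCE is the grip in N (left out, the last holds). Time passes only in rows, so rows that do not move let the fingers close. It gives the time, the measured TCP pose, the force, the opening and the grip force at its end, in the units of the state.
- env.get_obs(): the state, without advancing time (a new reading comes with each control period).
- env.read_camera(name): name is "scene" or "top" or "wrist"; returns the picture (384x512x3 uint8, blue, green, red); there is no depth.
- env.get_calibration(name): a dict with "fov_y" (degrees; the focal length in pixels is half the picture's height over the tangent of half this angle, whatever the lens; pixels are square), "cx", "cy" (the principal point, pixels), "pose" (4x4, takes a point from camera to world coordinates). Camera axes: x right, y up, looking along -z (the intrinsics and any distortion apply to the point x, -y, -z); pixel columns grow to the right and rows downward; lengths in m; the calibration is good to about 2 mm. A picture is of the moment at which its call begins: read the wrist's pose just before it. get_calibration takes no time and is no camera call; for the wrist camera it gives the pose at the moment of the call.
- env.sign_off(): hands the job in; it is judged then, once.
The state is a dict: "time_s": time; "qpos": joint angles; "joint_velocities": joint speeds; "effort": joint torques, N m; "tool_pos": TCP position; "tool_rot": TCP orientation; "force": force on the tool from outside, world axes, zero at the start; "wrist_torque": the same for the moment, N m; "grip_width": finger opening in m; "grasp_force": force on a finger pad.
Only numpy, scipy, OpenCV 4.12 (cv2) and the standard library are available. Lean on these libraries where they do the work, as an engineer would, in place of code of your own. Each camera call takes 0.05 s, during which the arm holds its last target. There are 200 camera calls.

## Working session

There is one attempt and no reset: what is moved stays moved. The work goes in short steps, Python scripts to look and compute and a shell command to move; the robot and the scene stay as the last step left them, time stands still between calls to the robot, and variables do not carry over. Pictures are saved under pics/ and viewed, at most 10 in all, crops included, and the job is handed in when it is done.

```bash
ls; mkdir -p pics; python3 - <<'E'
from cell import env
import cv2,numpy as np
o=env.get_obs();print(o)
for n in("scene","top"):
    im=env.read_camera(n);c=env.get_calibration(n);print(n,c);cv2.imwrite(f"pics/{n}0.png",im)
E
```

```text
pics
{'time_s': 0.0, 'qpos': array([-69.78217201,  18.43980011,  -4.01571115,  83.17370871,
         1.29680402,  78.54114127,  -3.26284269]), 'joint_velocities': array([-0.02826539, -0.04079187, -0.00905581, -0.00953705, -0.04262742,
        0.14404082,  0.02185741]), 'effort': array([ 2.74487036e-05, -4.91286492e+01, -4.03772732e-01, -3.12525058e+01,
       -6.39067660e-02,  4.32209868e-02,  1.73617427e-04]), 'tool_pos': array([0.21588653, 0.61252139, 0.22146361]), 'tool_rot': array([-1.79890694e+02,  7.42364113e-03,  1.60589590e+02]), 'force': array([-0.03169896, -0.19835205,  0.8756832 ]), 'wrist_torque': array([ 0.0015622 ,  0.0191888 , -0.00843852]), 'grasp_force': 0.0, 'grip_width': 0.08708892257176153}
scene {'fov_y': 47.517111184407014, 'cx': 257.8703127307292, 'cy': 195.56366484699834, 'pose': array([[-0.50780879, -0.51955052,  0.68716627,  1.09632387],
       [ 0.86126277, -0.32367151,  0.39174378,  0.29673124],
       [ 0.01888546,  0.79076167,  0.61183276,  0.56816584],
       [ 0.        ,  0.        ,  0.        ,  1.        ]])}
top {'fov_y': 50.06419602628608, 'cx': 255.75697344416358, 'cy': 189.56337773082464, 'pose': array([[ 0.00973977,  0.98692855, -0.16086383,  0.41751317],
       [-0.99974666,  0.0063464 , -0.02159502, -0.02397064],
       [-0.02029184,  0.16103341,  0.98674033,  0.72508564],
       [ 0.        ,  0.        ,  0.        ,  1.        ]])}
```

View pics/scene0.png

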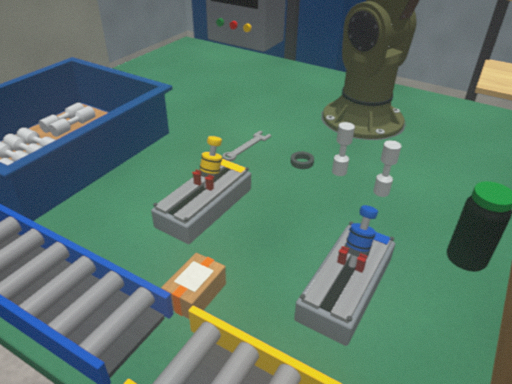

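View pics/top0.png

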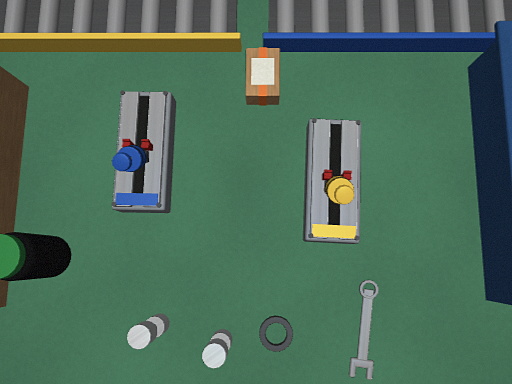

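The scene view shows the blue lever near (365,235) and the yellow one near (210,160). In the top view the blue console spans about (120,92)–(172,212), with the cap at (127,160), leaning toward the robot. I'll enlarge both.

```bash
python3 - <<'E'
import cv2
t=cv2.imread("pics/top0.png");s=cv2.imread("pics/scene0.png")
a=cv2.resize(t[85:220,100:190],None,fx=4.4,fy=4.4,interpolation=cv2.INTER_CUBIC)
b=cv2.resize(s[200:335,295:400],None,fx=3.7,fy=4.4,interpolation=cv2.INTER_CUBIC)
print(a.shape,b.shape)
cv2.imwrite("pics/crop.png",cv2.hconcat([a,b]))
E
```

```text
(594, 396, 3) (594, 388, 3)
```

View pics/crop.png

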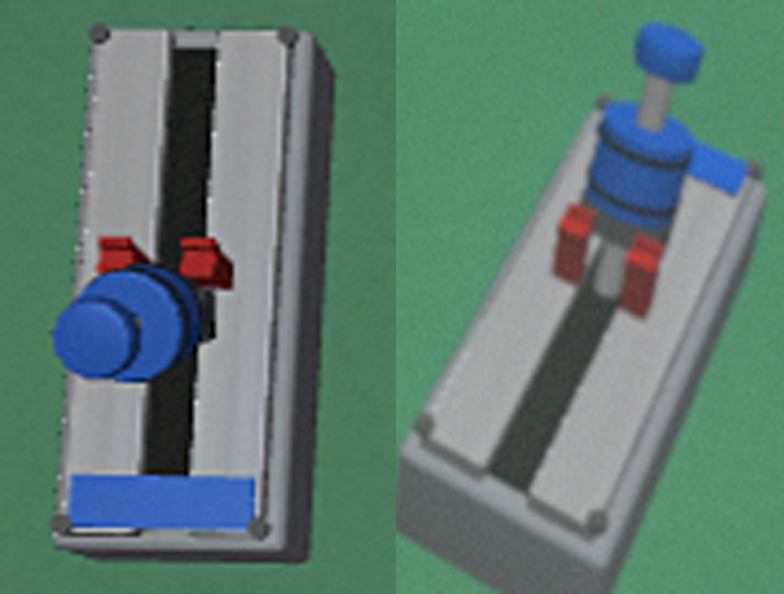

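The crop shows four corner bolts, the red lugs, and the lever on the near side, in front of the stop. In the top half of the crop the bolts are at (100,34), (289,36), (61,523) and (259,527), and the cap's top face is at (94,338). I'll fit console pose and lever angle jointly from both views.

```bash
cat >h.py <<'E'
import numpy as np
from scipy.optimize import least_squares
from scipy.spatial.transform import Rotation as R
def proj(c,P):
    f=192/np.tan(np.radians(c["fov_y"]/2)); T=np.array(c["pose"])
    p=(np.atleast_2d(P)-T[:3,3])@T[:3,:3]
    return np.c_[c["cx"]+f*p[:,0]/-p[:,2], c["cy"]-f*p[:,1]/-p[:,2]]
def lever(q,L):  # q: cx,cy,yaw,theta ; point at L along shaft
    a=q[3]-0.42; h=np.array([np.cos(q[2]),np.sin(q[2]),0])
    return np.array([q[0],q[1],.02])+L*(np.sin(a)*h+np.cos(a)*np.array([0,0,1]))
E
python3 - <<'E'
from h import *; from cell import env
ct,cs=env.get_calibration("top"),env.get_calibration("scene")
k=lambda a,sx,sy,ox,oy:(np.array(a,float)+.5)/[sx,sy]-.5+[ox,oy]
t=k([(100,34),(289,36),(61,523),(259,527),(94,338)],4.4,4.4,100,85)
s=k([(28,425),(200,521),(208,103),(357,172),(275,41),(251,130)],3.7,4.4,295,200)
# scene order must match: far-left, far-right, near-left, near-right seen from the robot
def model(q):
    h=np.array([np.cos(q[2]),np.sin(q[2]),0]);l=np.array([-h[1],h[0],0]);c=np.array([q[0],q[1],.056])
    FL,FR,NL,NR=[c+i*q[4]*h+j*q[5]*l for i,j in((1,1),(1,-1),(-1,1),(-1,-1))]
    return [FL,FR,NL,NR,lever(q,.131)],[FR,FL,NR,NL,lever(q,.131),lever(q,.096)]
def res(q):
    a,b=model(q); return np.r_[(proj(ct,a)-t).ravel(),(proj(cs,b)-s).ravel()]
r=least_squares(res,[.55,.2,0,.05,.095,.04],x_scale=[.1,.1,.1,.1,.1,.1])
print(r.x.round(4),"\n",r.fun.reshape(-1,2).round(1)); print(lever(r.x,.088),lever(r.x,.131))
E
```

```text
[ 0.5991  0.1863 -0.0125  0.0672  0.0969  0.0371] 
 [[ 0.4 -0.7]
 [ 0.1 -0.6]
 [ 0.6 -0.5]
 [ 0.2 -0.5]
 [-0.5 -0.7]
 [ 0.  -0.4]
 [ 0.4 -0.1]
 [ 0.1 -0.2]
 [ 0.4 -0.5]
 [ 0.4 -1.2]
 [ 0.6 -1.2]]
[0.56869851 0.18671676 0.10258062] [0.55384285 0.18690186 0.14293251]
```

The fit residuals are under about 1 px: console centre (0.599, 0.186), yaw -0.7°, lever at 0.067 rad. Next I'll work out the approach in tool axes.

```bash
cat >>h.py <<'E'
Q=np.array([.5991,.1863,-.0125,.0672])
def pose(q,L,back=0.):  # TCP pose with grasp point at L along the shaft, retracted by back
    q=np.array(q); u=(lever(q,1)-lever(q,0)); y=np.array([np.sin(q[2]),-np.cos(q[2]),0])*-1
    z=-u; x=np.cross(y,z); Rm=np.c_[x,y,z]
    return lever(q,L+back)-u*.019, R.from_matrix(Rm)
def go(o,p,Rt):
    Rc=R.from_euler("xyz",o["tool_rot"],degrees=True)
    print("turn",(Rc.inv()*Rt).as_rotvec().round(4),"shift cur axes",Rc.inv().apply(p-o["tool_pos"]).round(4),
      "shift new axes",Rt.inv().apply(p-o["tool_pos"]).round(4))
E
python3 - <<'E'
from h import *; from cell import env
o=env.get_obs(); p,r=pose(Q,.088,.07); print(p,r.as_euler("xyz",degrees=True)); go(o,p,r)
E
```

```text
[0.55107554 0.18690034 0.15043884] [180.          20.21395101 179.28380276]
turn [-0.0593 -0.3498 -0.3226] shift cur axes [-0.4576 -0.29    0.0717] shift new axes [-0.2949 -0.4214  0.1844]
```

```bash
python3 -m jog '[[-0.01,-0.006,0,0,0,0,0.087],[-0.02,-0.013,0,0,0,0,0.087],[-0.024,-0.015,0,0,0,0,0.087],[-0.024,-0.015,0,0,0,0,0.087],[-0.024,-0.015,0,0,0,0,0.087],[-0.024,-0.015,0,0,0,0,0.087],[-0.024,-0.015,0,0,0,0,0.087],[-0.024,-0.015,0,0,0,0,0.087],[-0.024,-0.015,0,0,0,0,0.087],[-0.024,-0.015,0,0,0,0,0.087],[-0.024,-0.015,0,0,0,0,0.087],[-0.024,-0.015,0,0,0,0,0.087]]' 30
python3 -m jog '[[-0.024,-0.015,0,0,0,0,0.087],[-0.024,-0.015,0,0,0,0,0.087],[-0.024,-0.015,0,0,0,0,0.087],[-0.024,-0.015,0,0,0,0,0.087],[-0.024,-0.015,0,0,0,0,0.087],[-0.02,-0.014,0,0,0,0,0.087],[0,0,0,-0.012,-0.07,-0.0645,0.087],[0,0,0,-0.012,-0.07,-0.0645,0.087],[0,0,0,-0.012,-0.07,-0.0645,0.087],[0,0,0,-0.012,-0.07,-0.0645,0.087],[0,0,0,-0.012,-0.07,-0.0645,0.087],[0,0,0,0,0,0,0.087]]'
python3 - <<'E'
from h import *; from cell import env
o=env.get_obs(); p,r=pose(Q,.088,.07); print(o["qpos"].round(1),o["force"]); go(o,p,r)
E
```

```text
time_s: 1.1
tool_pos: [0.4155, 0.3616, 0.2225]
tool_rot: [-180.0, 0.0, 160.5]
force: [0.9, 0.4, 0.3]
grip_width: 0.0871
grasp_force: 0.0
time_s: 2.1
tool_pos: [0.5139, 0.2324, 0.2209]
tool_rot: [180.0, 20.2, 179.5]
force: [-0.9, 1.1, 0.0]
grip_width: 0.0868
grasp_force: 0.0
[-44.7  -5.4   9.6 112.1  14.8  57.4  48.3] [-0.91059285  1.08266311  0.00893832]
turn [ 0.0019 -0.0004  0.003 ] shift cur axes [-0.0109 -0.0452  0.0791] shift new axes [-0.011  -0.045   0.0792]
```

```bash
python3 -m jog '[[-0.003,-0.015,0.008,0,0,0,0.087],[-0.004,-0.015,0.008,0,0,0,0.087],[-0.004,-0.015,0.008,0,0,0.003,0.087],[0,0,0.008,0,0,0,0.087],[0,0,0,0,0,0,0.087],[0,0,0,0,0,0,0.087]]'
python3 - <<'E'
from h import *; from cell import env; import cv2
o=env.get_obs(); p,r=pose(Q,.088); go(o,p,r)
c=env.get_calibration("wrist");im=env.read_camera("wrist")
for L in(.131,.096):print(L,proj(c,[lever(Q,L)]))
s=env.read_camera("scene");t=env.read_camera("top")
cv2.imwrite("pics/w1.png",im)
print(c["pose"])
E
```

```text
time_s: 2.6
tool_pos: [0.5378, 0.1884, 0.1958]
tool_rot: [179.8, 20.2, 179.0]
force: [-0.0, 0.6, -0.2]
grip_width: 0.0874
grasp_force: 0.0
turn [ 0.0018 -0.0008 -0.0049] shift cur axes [ 0.0031 -0.0016  0.1172] shift new axes [ 0.0032 -0.0013  0.1172]
0.131 [[251.33354703 200.40336294]]
0.096 [[251.50991025 189.38498288]]
[[ 0.01573846 -0.80906245 -0.58751192  0.41254111]
 [ 0.9998699   0.01481076  0.00638895  0.19014527]
 [ 0.00353244 -0.58753604  0.80919029  0.32322324]
 [ 0.          0.          0.          1.        ]]
```

View pics/w1.png

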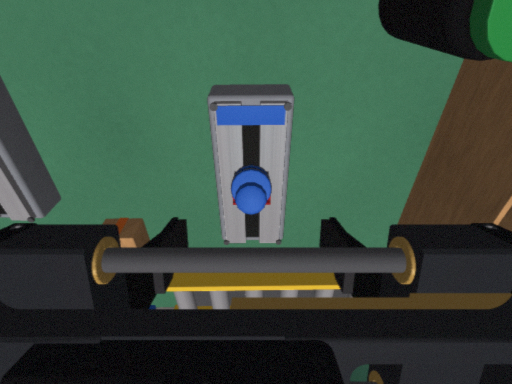

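The wrist view has the cap at (251,198), against a prediction of (251,200), so the alignment is good. Descending with 3 mm in hand, then closing.

```bash
python3 -m jog '[[0.001,-0.001,0.014,0,0,0,0.087],[0.001,-0.0005,0.015,0,0,-0.005,0.087],[0.001,0,0.015,0,0,0,0.087],[0,0,0.015,0,0,0,0.087],[0,0,0.015,0,0,0,0.087],[0,0,0.015,0,0,0,0.087],[0,0,0.015,0,0,0,0.087],[0,0,0.01,0,0,0,0.087],[0,0,0,0,0,0,0.087],[0,0,0,0,0,0,0.06],[0,0,0,0,0,0,0.06],[0,0,0,0,0,0,0.06]]' 30
python3 - <<'E'
from h import *; from cell import env
o=env.get_obs(); p,r=pose(Q,.088); print(o["force"]); go(o,p,r)
E
```

```text
time_s: 3.75
tool_pos: [0.575, 0.1872, 0.0895]
tool_rot: [179.8, 20.3, 179.4]
force: [-0.6, -0.8, 0.8]
grip_width: 0.074
grasp_force: 0.0
[-0.63040325 -0.76040138  0.8427858 ]
turn [0.0035 0.0023 0.0012] shift cur axes [ 0.0014 -0.0006  0.0046] shift new axes [ 0.0014 -0.0006  0.0046]
```

```bash
python3 -m jog '[[0,0,0.001,0,0,0,0.03],[0,0,0,0,0,0,0.03],[0,0,0,0,0,0,0.03],[0,0,0,0,0,0,0.03],[0,0,0,0,0,0,0.03],[0,0,0,0,0,0,0.03],[0,0,0,0,0,0,0.03],[0,0,0,0,0,0,0.03],[0,0,0,0,0,0,0.03],[0,0,0,0,0,0,0.03],[0,0,0,0,0,0,0.03],[0,0,0,0,0,0,0.03]]' 30
```

```text
time_s: 4.75
tool_pos: [0.5749, 0.1859, 0.0874]
tool_rot: [179.9, 20.3, 179.3]
force: [-2.1, -4.9, 5.1]
grip_width: 0.0392
grasp_force: 30.0
```

```bash
python3 -m jog '[[0,0,-0.003,0,0,0,0.03],[0,0,-0.004,0,0,0,0.03],[0,0,-0.004,0,0,0,0.03],[0,0,-0.004,0,0,0,0.03],[0,0,-0.004,0,0,0,0.03],[0,0,0,0,0,0,0.03],[0,0,0,0,0,0,0.03]]' 45
python3 - <<'E'
from h import *; from cell import env; import cv2
o=env.get_obs(); p,r=pose(Q,.088); go(o,p,r); print(o["force"])
cv2.imwrite("pics/s2.png",cv2.resize(env.read_camera("scene")[180:320,280:440],None,fx=4,fy=4,interpolation=cv2.INTER_CUBIC))
E
```

```text
time_s: 5.33
tool_pos: [0.5681, 0.1859, 0.105]
tool_rot: [179.9, 20.2, 179.3]
force: [2.5, -4.0, -2.3]
grip_width: 0.0392
grasp_force: 45.0
turn [0.0015 0.0005 0.0011] shift cur axes [0.0003 0.0007 0.0215] shift new axes [0.0003 0.0008 0.0215]
[ 2.5171817  -3.9773818  -2.26461454]
```

View pics/s2.png

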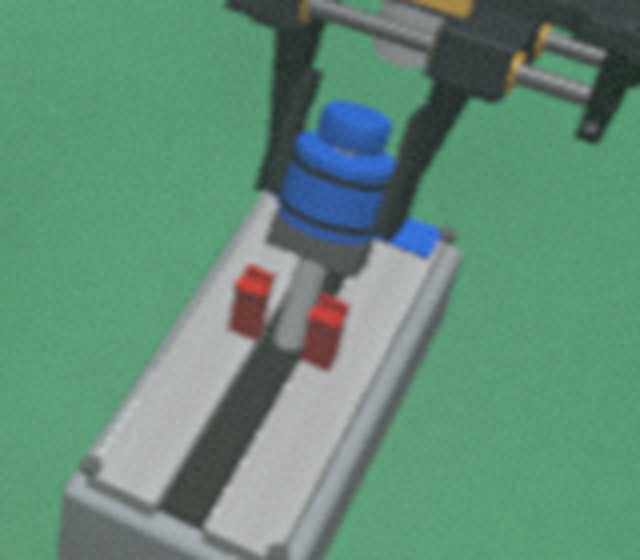

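The collar is up about 19 mm and the crossbar sits above the red lugs. Now I'll push along the arc about the hinge (TCP radius 90.5 mm).

```bash
python3 -m jog '[[-0.0035,0,0.00007,0,0.0387,0,0.03],[-0.0035,0,0.00007,0,0.0387,0,0.03],[-0.0035,0,0.00007,0,0.0387,0,0.03],[-0.0035,0,0.00007,0,0.0387,0,0.03],[-0.0035,0,0.00007,0,0.0387,0,0.03],[-0.0035,0,0.00007,0,0.0387,0,0.03],[-0.0035,0,0.00007,0,0.0387,0,0.03],[-0.0035,0,0.00007,0,0.0387,0,0.03],[-0.0035,0,0.00007,0,0.0387,0,0.03],[-0.0035,0,0.00007,0,0.0387,0,0.03],[0,0,0,0,0,0,0.03]]'
python3 - <<'E'
from h import *; from cell import env
o=env.get_obs(); print(o["qpos"].round(1),o["force"]); d=o["tool_pos"]-[.5991,.1863,.02]
print(np.hypot(d[0],d[2]),.42+np.arctan2(d[0],d[2])); q=Q.copy(); q[3]=.84; go(o,*pose(q,.1095))
E
```

```text
time_s: 6.3
tool_pos: [0.6031, 0.1856, 0.109]
tool_rot: [180.0, -2.1, 179.4]
force: [1.9, -3.7, -4.3]
grip_width: 0.039
grasp_force: 45.0
[-31.6  22.1  15.7  92.5  -7.   68.3  75.2] [ 1.85738205 -3.65183433 -4.3136033 ]
0.08910369507330128 0.4653533645783847
turn [-3.000e-04  3.842e-01  1.300e-03] shift cur axes [-0.0331  0.0006  0.0052] shift new axes [-0.0326  0.0007 -0.0076]
```

```bash
python3 -m jog '[[-0.0035,0,-0.0015,0,0.0385,0,0.03],[-0.0035,0,0.00007,0,0.0385,0,0.03],[-0.0035,0,0.00007,0,0.0385,0,0.03],[-0.0035,0,0.00007,0,0.0385,0,0.03],[-0.0035,0,0.00007,0,0.0385,0,0.03],[-0.0035,0,0.00007,0,0.0385,0,0.03],[-0.0035,0,0.00007,0,0.0385,0,0.03],[-0.0035,0,0.00007,0,0.0385,0,0.03],[-0.0035,0,0.00007,0,0.0385,0,0.03],[-0.0035,0,0.00007,0,0.0385,0,0.03],[0,0,0,0,0,0,0.03],[0,0,0,0,0,0,0.03]]'
python3 - <<'E'
from h import *; from cell import env; import cv2
o=env.get_obs(); print(o["qpos"].round(1),o["force"]); d=o["tool_pos"]-[.5991,.1863,.02]
print(np.hypot(d[0],d[2]),.42+np.arctan2(d[0],d[2])); q=Q.copy(); q[3]=.84; go(o,*pose(q,.1095))
cv2.imwrite("pics/s3.png",cv2.resize(env.read_camera("scene")[180:340,280:440],None,fx=3.7,fy=3.7,interpolation=cv2.INTER_CUBIC))
E
```

```text
time_s: 7.3
tool_pos: [0.6366, 0.1853, 0.1025]
tool_rot: [-180.0, -23.9, 179.4]
force: [-0.1, -5.2, -4.6]
grip_width: 0.0392
grasp_force: 45.0
[-23.2  43.3  14.3  65.2 -14.3  96.3  80.1] [-0.11066702 -5.1900657  -4.58592003]
0.09065136338961377 0.8468511723562384
turn [-0.001   0.0023  0.0015] shift cur axes [0.0006 0.0006 0.0002] shift new axes [0.0006 0.0006 0.0002]
```

View pics/s3.png

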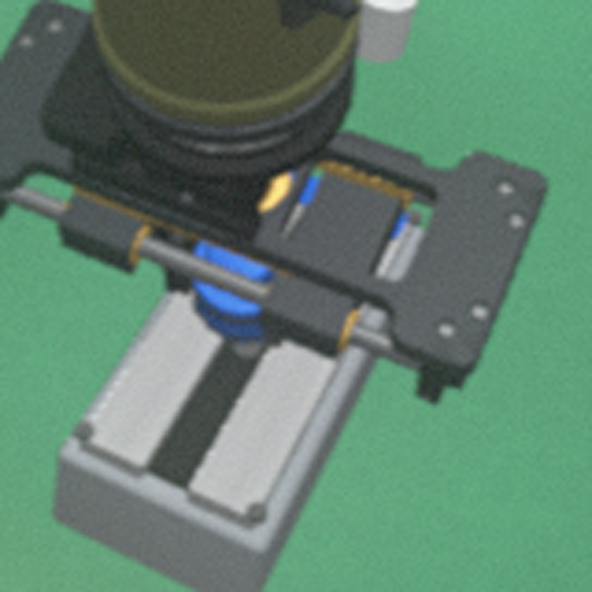

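The lever is past the stop at about 0.84 rad, but the x-force is about 0, so there's no end contact yet. I'll push a little further until I feel it.

```bash
python3 -m jog '[[-0.002,0,0,0,0.01,0,0.03],[-0.0015,0,0,0,0.01,0,0.03],[0,0,0,0,0,0,0.03],[0,0,0,0,0,0,0.03]]'
```

```text
time_s: 7.68
tool_pos: [0.6376, 0.1853, 0.1038]
tool_rot: [-180.0, -25.3, 179.4]
force: [-6.4, -5.6, -1.8]
grip_width: 0.0391
grasp_force: 45.0
```

The end stop is felt: the x-force jumped to -6.4 N with only 1 mm of travel. Releasing straight out.

```bash
python3 -m jog '[[0,0,0,0,0,0,0.087],[0,0,0,0,0,0,0.087],[0,0,0,0,0,0,0.087],[0,0,0,0,0,0,0.087],[0,0,0,0,0,0,0.087],[0,0,0,0,0,0,0.087],[0,0,0,0,0,0,0.087],[0,0,0,0,0,0,0.087],[0,0,0,0,0,0,0.087],[0,0,0,0,0,0,0.087],[0,0,0,0,0,0,0.087]]'
python3 -m jog '[[0,0,-0.01,0,0,0,0.087],[0,0,-0.015,0,0,0,0.087],[0,0,-0.02,0,0,0,0.087],[0,0,-0.02,0,0,0,0.087],[0,0,-0.02,0,0,0,0.087],[0.015,0,-0.02,0,0,0,0.087],[0.03,0,-0.02,0,0,0,0.087],[0.03,0,-0.01,0,0,0,0.087],[0.03,0,0,0,0,0,0.087],[0.03,0,0,0,0,0,0.087],[0,0,0,0,0,0,0.087]]'
python3 - <<'E'
from h import *; from cell import env; import cv2
ct,cs=env.get_calibration("top"),env.get_calibration("scene")
q=Q.copy();q[3]=.84
for n,c,(x,y,w,h) in(("top",ct,(100,60,100,150)),("scene",cs,(285,200,120,150))):
    print(n,[((proj(c,[lever(q,L)])[0]-[x,y]+.5)*(4,4)-.5).round(0) for L in(.131,.096,.117)])
    im=env.read_camera(n)[y:y+h,x:x+w]; v=cv2.resize(im,None,fx=4,fy=4,interpolation=cv2.INTER_CUBIC)
    o=v if n=="top" else cv2.hconcat([o,v])
cv2.imwrite("pics/f.png",o[:,:800]); print(o.shape)
E
```

```text
time_s: 8.6
tool_pos: [0.6398, 0.1858, 0.1029]
tool_rot: [179.9, -25.1, 179.4]
force: [-0.1, -0.3, -1.2]
grip_width: 0.0866
grasp_force: 0.0
time_s: 9.52
tool_pos: [0.5721, 0.187, 0.288]
tool_rot: [179.7, -24.9, 179.6]
force: [1.1, 0.7, 0.3]
grip_width: 0.0871
grasp_force: 0.0
top [array([106., 151.]), array([130., 216.]), array([116., 178.])]
scene [array([240., 190.]), array([243., 230.]), array([241., 207.])]
(600, 880, 3)
```

```bash
python3 -c "
import cv2;a=cv2.imread('pics/f.png');print(a.shape)"
```

```text
(600, 800, 3)
```

View pics/f.png

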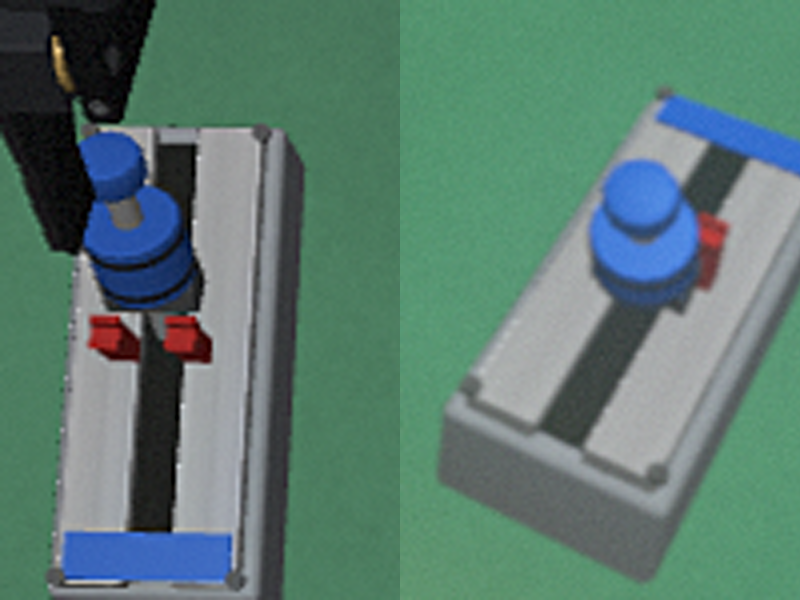

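The blue lever is at the far end. The collar top is at (132,222) in the top crop, against (130,216) predicted for fully down, so it has dropped behind the lugs. The gripper is clear.

```bash
python3 -c "
from cell import env
print(env.sign_off())"
```

```text
the job is handed in; nothing more can be done
None
```

The job is handed in: the blue lever is at the far end of its slot with its collar fully down behind the red stop, the robot never went near the yellow lever, and it took about 10 s of the 32 s allowed.

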